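# Sort the ratchet crimpers: stuck shut or open

### The job

Clear the crimping pliers off the sloping tool board and sort them by their jaws: every pair that is ratcheted shut goes into the shallow steel service tray for release, every open pair into the deeper black tool bin, each lying flat inside. Find out which are which by looking at the handles and jaws or by feeling the handles, do not squeeze an open pair shut, lay the pliers down instead of dropping them, and leave the phone, the jar and the relay where they are.

Things in the scene. Friction and masses are not known exactly. Their poses are not given: they have to be found in the camera images.
- tool_board: White sloping tool board, fixed, 420 mm wide (y), 195 deep (x). Origin: on the desk under its centre; x points uphill, level, away from the robot. Its top rises 30 degrees: 30 mm above the desk at x = -100, 88 at x = 0, 142 at x = +95. The three pliers lie on it side by side, 112 mm apart, flat on the slope, jaws uphill, handle ends against a lip at the low edge 14 mm proud.
- lamp (a point): Middle of the tube lamp, 24 mm thick, that runs level along y over the board, 250 mm above the desk, over the pliers' jaws, with a post at each end 203 mm from this point. It blocks an upright gripper over the heads: come in square to the slope, leaning back towards the robot, under it.
- service_tray: Shallow steel service tray, fixed, 225 x 180 mm outside, 22 mm high, walls and floor 4 mm. Origin: centre of its underside, on the desk; x along the long side, y along the short side. It stands left or right of the board.
- tool_bin: Deeper black plastic tool bin, fixed, 225 x 180 mm outside, 42 mm high, walls and floor 5 mm. Origin: centre of its underside, on the desk; x along the long side, y along the short side. It stands on the other side from the tray.
- crimper_a_head (a point): Head of crimping pliers a, a steel block 38 mm long (x), 32 wide (y), 22 thick (z); lift here, centre of mass within 25 mm. Point: its centre, half-way up. x runs to the jaws (tip at x = +45), y across, z out of the flat face away from what it lies on. Handles 17 mm thick run back to x = -134, one each side; the +y one (crimper_a_handle) moves. All three are alike, 178 mm long; the letter says nothing.
- crimper_b_head (a point): Head of crimping pliers b, a steel block 38 mm long (x), 32 wide (y), 22 thick (z); lift here, centre of mass within 25 mm. Point: its centre, half-way up. x runs to the jaws (tip at x = +45), y across, z out of the flat face away from what it lies on. Handles 17 mm thick run back to x = -134, one each side; the +y one (crimper_b_handle) moves. All three are alike, 178 mm long; the letter says nothing.
- crimper_c_head (a point): Head of crimping pliers c, a steel block 38 mm long (x), 32 wide (y), 22 thick (z); lift here, centre of mass within 25 mm. Point: its centre, half-way up. x runs to the jaws (tip at x = +45), y across, z out of the flat face away from what it lies on. Handles 17 mm thick run back to x = -134, one each side; the +y one (crimper_c_handle) moves. All three are alike, 178 mm long; the letter says nothing.
- crimper_a: Crimping pliers a, 0.3 to 0.5 kg, axes as its head's; origin on the underside, 27 mm behind the head's centre. Over the backs of the handles, 92 mm behind the head's centre: ratcheted shut 50 to 54 mm (y -25 to +29), jaws meeting; open 69 mm (y -25 to +44), jaws gaping, held by a spring that yields to 30 N or more there. The pose does not tell which: look, or feel with 25 N or less.
- crimper_b: Crimping pliers b, 0.3 to 0.5 kg, axes as its head's; origin on the underside, 27 mm behind the head's centre. Over the backs of the handles, 92 mm behind the head's centre: ratcheted shut 50 to 54 mm (y -25 to +29), jaws meeting; open 69 mm (y -25 to +44), jaws gaping, held by a spring that yields to 30 N or more there. The pose does not tell which: look, or feel with 25 N or less.
- crimper_c: Crimping pliers c, 0.3 to 0.5 kg, axes as its head's; origin on the underside, 27 mm behind the head's centre. Over the backs of the handles, 92 mm behind the head's centre: ratcheted shut 50 to 54 mm (y -25 to +29), jaws meeting; open 69 mm (y -25 to +44), jaws gaping, held by a spring that yields to 30 N or more there. The pose does not tell which: look, or feel with 25 N or less.
- phone: Phone lying flat, 148 x 71 x 8 mm, between robot and board; leave it.
- ferrule_jar: Jar of ferrules, 48 mm wide, 55 mm high, in front of the board; leave it.
- relay: Grey relay module, 78 x 28 mm, 42 high, standing in front of the board; leave it.

How it is judged:
By the outcome, as a careful person would: the job done as asked, in the order asked, and still so for the second after the job is handed in, with the robot touching nothing.
It also fails if it takes over 72 s, if anything falls off the work surface, if the arm or the gripper's body presses on something with over 40 N, if the wrist force passes 120 N, or if a joint passes its speed limit or range.

### The arm

A 7-joint arm with a two-finger parallel gripper is mounted at the origin on the work surface. World frame = base frame: x ahead of the robot, y to its left, z up, the work surface at z = 0. Lengths are in m, angles in rad, forces in N, time in s.
With the tool pointing down it reaches from about 0.4 to 0.85 m from the base axis. Payload 10.4 kg.
Tool frame: the origin (TCP) lies midway between the tips of the shut fingers; the grasp point (between the pads) lies 19 mm behind it; z points along the fingers, y is the line along which they close (so a half turn about z gives the same grasp; the last joint's range is limited). The gripper opens to 85 mm and grips with 20 to 120 N. Pads are 22 mm wide; open, the fingers measure 114 mm over their backs; the gripper's body (76 mm by 85 mm) begins 54 mm behind the grasp point. The pads swing forward as they close: fully open they stand 13 mm farther back than shut.
Start: joints at [1.276, 0.332, -0.065, 1.46, 0.022, 1.35, -0.088], TCP at [0.168, -0.602, 0.231] pointing down, gripper open.
Joint ranges: [-2.6, 2.6], [-0.5, 2.12], [-1.47, 1.34], [0.16, 2.42], [-1.27, 4.41], [0.06, 2.06], [-2.6, 2.6]. Speed limits (rad/s): [2.22, 2.22, 2.79, 2.79, 3.14, 3.14, 3.14].

### API

Orientations are given as a unit quaternion [w, x, y, z].
In Python, from plant import read_state, viewer, close_job gives the robot as it stands.
- The arm moves only by the tool play_rows, never from a script. Its argument "motion" is one flat list of numbers, 7 for each row, row after row: the finger opening in mm, from 0 to 85.4, then the shift along the tool's x, y, z in units of 30 mm (1.0 is 30 mm), then the turn, a rotation vector about the tool's x, y, z in units of 8 degrees (1.0 is 8 degrees). In form: [hand, dx, dy, dz, ax, ay, az, hand, dx, dy, dz, ax, ay, az, ...]. A call has 1 to 12 rows; each row shifts and turns the commanded pose from where the row before left it, along the tool's axes as they then stand; what a row does not reach is not made up. A row lasts 1/10 s, in which the tool goes at most 50 mm and 8.59 degrees, less where a joint would pass 70% of its speed; a pose out of reach is approached as far as the arm can. A call is refused whole if a number of a shift passes 1 or a number of a turn 1, either way. A call with a gripper value outside its range is refused whole. The fingers move at their own pace and stop on an object; "force" is the grip in N (left out, the last holds). Time passes only in rows, so rows that do not move let the fingers close. It gives the time, the measured TCP pose, the force, the opening and the grip force at its end, in the units of the state.
- read_state(): the state, without advancing time (a new reading comes with each control period).
- viewer.camera(name): name is "side" or "top"; returns a dict with "image" (400x640x3 uint8, red, green, blue), "camera_matrix" (3x3 intrinsics, pixels), "rvec" (rotation vector, rad) and "tvec" (3), from world to camera coordinates, as OpenCV has them. Camera axes: x right, y down, z forward; pixel columns grow to the right and rows downward; lengths in m; the calibration is good to about 2 mm. A picture is of the moment at which its call begins. There is no depth.
- close_job(): hands the job in; it is judged then, once.
The state is a dict: "t": time; "joint_pos": joint angles; "joint_velocities": joint speeds; "joint_efforts": joint torques, N m; "tcp_pos": TCP position; "eef_rot": TCP orientation; "ft_force": force on the tool from outside, world axes, zero at the start; "ft_torque": the same for the moment, N m; "finger_gap": finger opening in m; "gripper_force": force on a finger pad.
Only numpy, scipy, OpenCV 4.12 (cv2) and the standard library are available. Lean on these libraries where they do the work, as an engineer would, in place of code of your own. Each camera call takes 0.05 s, during which the arm holds its last target. There are 200 camera calls.

## Working session

There is one attempt and no reset: what is moved stays moved. The work goes in short steps, Python scripts to look and compute and a tool call to move; the robot and the scene stay as the last step left them, time stands still between calls to the robot, and variables do not carry over. Pictures are saved under pics/ and viewed, at most 10 in all, crops included, and the job is handed in when it is done.

Besides the shell and the picture viewer there is one more tool, called after ">>>" by a JSON object that holds its "fn" and its "kwargs", one argument or row to a line. play_rows: Moves the arm, as the interface text tells. Its arguments: {"type":"object","properties":{"motion":{"type":"array"},"force":{"type":"number"}},"required":["motion"]}

```bash
mkdir -p pics; python3 - <<'E'
from plant import read_state, viewer
import cv2,numpy as np,pickle
d={}
for n in("side","top"):
    c=viewer.camera(n);d[n]=c
    cv2.imwrite(f"pics/{n}0.png",c["image"][:,:,::-1])
    print(n,np.round(c["camera_matrix"],1).tolist(),np.round(c["rvec"],4),np.round(c["tvec"],4))
pickle.dump(d,open("c0.pkl","wb"))
print(read_state())
E
```

```text
side [[500.4, 0.0, 317.0], [0.0, 500.4, 194.4], [0.0, 0.0, 1.0]] [ 0.4029 -2.6046  1.4336] [0.5414 0.2256 1.1674]
top [[410.6, 0.0, 318.9], [0.0, 410.6, 195.9], [0.0, 0.0, 1.0]] [ 2.1322 -2.1472  0.1797] [-0.0149  0.5712  1.0794]
{'t': 0.1, 'joint_pos': array([ 1.27639022,  0.33279486, -0.06468426,  1.46083014,  0.02162434,
        1.34987037, -0.08849011]), 'joint_velocities': array([ 0.00047337, -0.00208786,  0.00045962, -0.00049149, -0.00026492,
        0.00035395,  0.00065174]), 'joint_efforts': array([ 2.19296955e-03, -6.26753497e+01,  4.98069031e-02, -3.92429674e+01,
        1.65349455e-02,  6.94415619e-03, -9.44895532e-05]), 'tcp_pos': array([ 0.16769255, -0.6017587 ,  0.23061706]), 'eef_rot': array([-5.90935469e-04,  9.90777917e-01,  1.35494481e-01, -1.21894269e-04]), 'ft_force': array([ 0.3546821 , -0.44209025, -0.89751623]), 'ft_torque': array([ 0.02474009, -0.0485161 , -0.00437322]), 'gripper_force': 0.0, 'finger_gap': 0.08548855177658068}
```

View pics/top0.png

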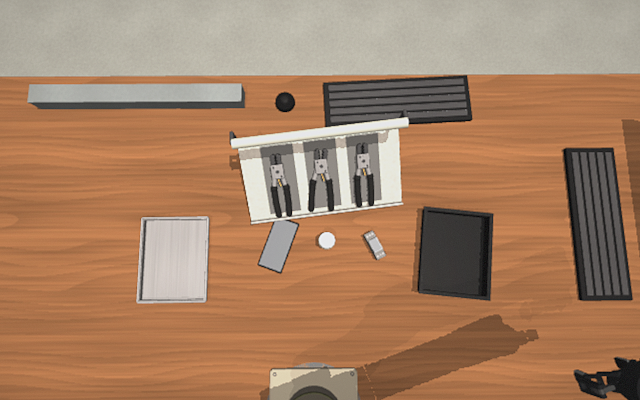

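View pics/side0.png

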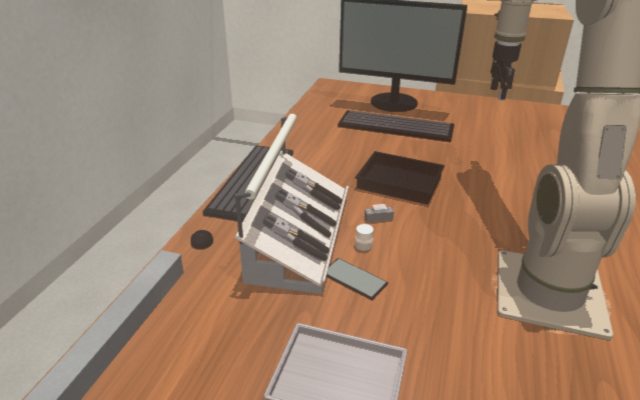

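The top view has the pliers near columns 280, 320 and 365, with the tray at left and the bin at right. The middle pair looks wider. I'll crop in closer to check.

```bash
python3 - <<'E'
import cv2,pickle,numpy as np
d=pickle.load(open("c0.pkl","rb"))
t=d["top"]["image"][110:230,225:415,::-1]; s=d["side"]["image"][110:290,230:360,::-1]
cv2.imwrite("pics/t1.png",cv2.resize(t,None,fx=4.2,fy=4.2,interpolation=2))
cv2.imwrite("pics/s1.png",cv2.resize(s,None,fx=3.3,fy=3.3,interpolation=2))
E
```

```text
(no output)
```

View pics/t1.png

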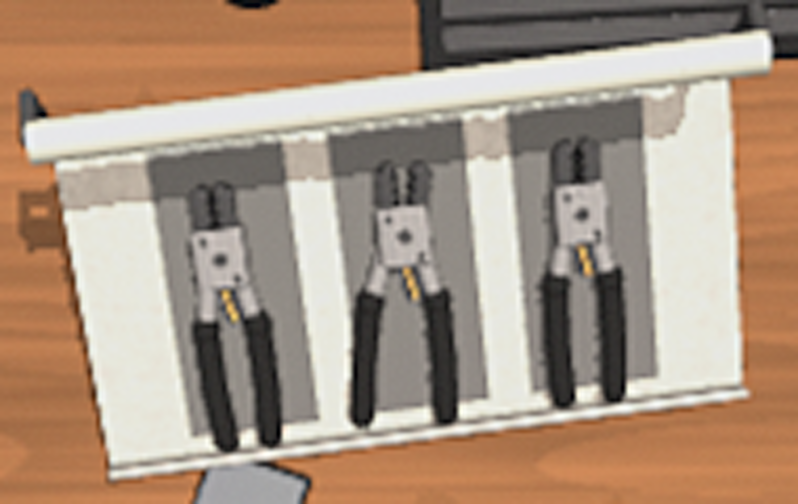

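View pics/s1.png

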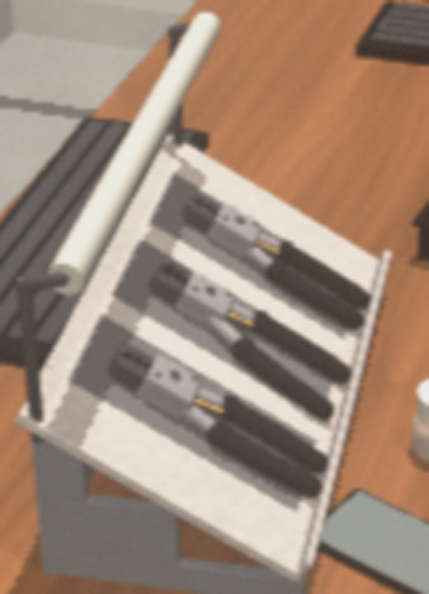

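The middle pair is open: its jaws gape, and its handles span about 100 crop pixels against about 75 for the left and right pairs, whose jaws meet. Next I'll measure the poses.

```bash
cat > h.py <<'E'
import cv2,numpy as np
from scipy.spatial.transform import Rotation as R
def cam(c): return c["camera_matrix"],cv2.Rodrigues(np.array(c["rvec"],float))[0],np.array(c["tvec"],float).ravel()
def ray(c,p):
    K,Rm,t=cam(c); return -Rm.T@t, Rm.T@np.linalg.inv(K)@np.array([p[0],p[1],1.])
def onz(c,p,z):
    o,d=ray(c,p); return o+d*(z-o[2])/d[2]
def tri(c1,p1,c2,p2):
    o1,d1=ray(c1,p1);o2,d2=ray(c2,p2)
    s=np.linalg.lstsq(np.c_[d1,-d2],o2-o1,rcond=None)[0]
    a,b=o1+s[0]*d1,o2+s[1]*d2
    return (a+b)/2,np.linalg.norm(a-b)
def proj(c,P):
    K,Rm,t=cam(c); q=K@(Rm@np.asarray(P)+t); return q[:2]/q[2]
def Rot(yaw,tilt):   # tool x along heading yaw & uphill by tilt, z down into surface
    x=np.array([np.cos(yaw)*np.cos(tilt),np.sin(yaw)*np.cos(tilt),np.sin(tilt)])
    y=np.array([np.sin(yaw),-np.cos(yaw),0]); return np.c_[x,y,np.cross(x,y)]
def go(P,Rt):  # turn first, then shift in the new axes
    from plant import read_state
    s=read_state(); q=s["eef_rot"]; R0=R.from_quat(np.r_[q[1:],q[0]]).as_matrix()
    rv=R.from_matrix(R0.T@Rt).as_rotvec(degrees=True)/8
    print("turn",np.round(rv,2),"shift",np.round(Rt.T@(np.asarray(P)-s["tcp_pos"])/.03,2), "shift-before-turn",np.round(R0.T@(np.asarray(P)-s["tcp_pos"])/.03,2))
E
python3 - <<'E'
from h import *
import pickle
d=pickle.load(open("c0.pkl","rb"));T,S=d["top"],d["side"]
def blobs(c,box):
    x0,y0,x1,y1=box; im=c["image"][y0:y1,x0:x1].astype(int)
    m=((im.max(2)-im.min(2)<22)&(im.mean(2)>140)&(im.mean(2)<195)).astype(np.uint8)
    n,l,st,ce=cv2.connectedComponentsWithStats(m)
    return [(st[i,4],np.round(ce[i]+[x0,y0],1).tolist(),st[i,2:4].tolist()) for i in range(1,n) if st[i,4]>25]
print("T",blobs(T,(255,140,385,200)));print("S",blobs(S,(250,155,325,250)))
f=lambda c,x,y,x0,y0,k:(x0+x/k-.4,y0+y/k-.4)
tp=[(220,260),(404,237),(582,214)]; sp=[(174,376),(211,290),(238,219)]
for a,b in zip(tp,sp):
    print("head",tri(T,f(T,*a,225,110,4.2),S,f(S,*b,230,110,3.3)))
for n,a,b in [("lowL",(110,473),(303,575)),("lowR",(747,394),(388,254)),("lampL",(35,140),(62,278)),("lampR",(763,52),(208,25))]:
    print(n,tri(T,f(T,*a,225,110,4.2),S,f(S,*b,230,110,3.3)))
for n,m,z,box in [("tray",None,.022,(120,200,225,315)),("bin",None,.042,(408,198,505,310))]:
    x0,y0,x1,y1=box; im=T["image"][y0:y1,x0:x1].astype(int)
    m=(im.max(2)-im.min(2)<28).astype(np.uint8)
    m=cv2.morphologyEx(m,cv2.MORPH_OPEN,np.ones((3,3)))
    c=max(cv2.findContours(m,0,2)[0],key=cv2.contourArea)
    bx=cv2.boxPoints(cv2.minAreaRect(c))+[x0,y0]
    P=np.array([onz(T,p,z) for p in bx]); print(n,np.round(bx,1).tolist(),np.round(P[:,:2],3).tolist(),"ctr",P.mean(0),[round(np.linalg.norm(P[i]-P[i-1]),3) for i in range(4)])
# phone, jar, relay rough
for n,p,z in [("phone",(279,246),.008),("jar",(326,240),.055),("relay",(374,244),.042)]: print(n,onz(T,p,z))
E
```

```text
T [(np.int32(83), [275.8, 143.9], [38, 9]), (np.int32(73), [351.7, 159.7], [9, 32]), (np.int32(56), [310.8, 163.1], [8, 27]), (np.int32(196), [363.4, 162.8], [15, 23]), (np.int32(27), [284.6, 158.1], [9, 9]), (np.int32(256), [274.8, 174.3], [23, 42]), (np.int32(194), [320.9, 168.0], [17, 21]), (np.int32(27), [307.7, 186.0], [2, 27]), (np.int32(39), [350.4, 186.2], [4, 28]), (np.int32(40), [375.2, 184.4], [5, 27]), (np.int32(89), [320.1, 188.7], [11, 24]), (np.int32(41), [334.3, 186.5], [6, 23]), (np.int32(65), [363.6, 188.3], [5, 24]), (np.int32(46), [291.8, 190.3], [9, 20]), (np.int32(43), [280.7, 193.5], [6, 12])]
S [(np.int32(100), [303.7, 177.8], [21, 14]), (np.int32(48), [299.4, 190.9], [34, 20]), (np.int32(33), [252.3, 194.2], [7, 9]), (np.int32(123), [295.3, 199.5], [22, 15]), (np.int32(44), [287.1, 212.2], [29, 17]), (np.int32(29), [298.0, 209.2], [9, 7]), (np.int32(185), [284.1, 223.8], [30, 22]), (np.int32(43), [277.5, 239.7], [33, 19])]
head (array([0.62526526, 0.08984951, 0.11721015]), np.float64(0.001857338567483316))
head (array([ 0.63821048, -0.02389666,  0.11879121]),
[... 402 characters left out ...]
941444, -0.22092937,  0.24945975]), np.float64(0.0007010230088100181))
tray [[137.0, 302.0], [137.0, 216.0], [208.0, 216.0], [208.0, 302.0]] [[0.29, 0.471], [0.522, 0.486], [0.521, 0.289], [0.288, 0.281]] ctr [0.40521707 0.38171566 0.022     ] [np.float64(0.19), np.float64(0.233), np.float64(0.197), np.float64(0.232)]
bin [[417.0, 295.3], [422.2, 206.5], [494.5, 210.8], [489.3, 299.5]] [[0.303, -0.277], [0.54, -0.302], [0.527, -0.5], [0.291, -0.468]] ctr [ 0.41536637 -0.38706294  0.042     ] [np.float64(0.192), np.float64(0.239), np.float64(0.199), np.float64(0.239)]
phone [0.4370129  0.09276835 0.008     ]
jar [ 0.45011722 -0.03699948  0.055     ]
relay [ 0.43913809 -0.1669462   0.042     ]
```

```bash
python3 - <<'E'
from h import *
import pickle
d=pickle.load(open("c0.pkl","rb"));T,S=d["top"],d["side"]
yaw=.115; n=Rot(yaw,np.pi/6)[:,2]*-1
P0=np.array([.6382,-.0239,.1187])
def onpl(p,off=0):
    o,v=ray(T,p); return o+v*(n@(P0+off*n-o))/(n@v)
f=lambda a:(225+a[0]/4.2-.4,110+a[1]/4.2-.4)
for h,t1,t2 in [((220,260),(229,443),(270,440)),((404,237),(363,418),(444,418)),((582,214),(563,402),(613,399))]:
    H=onpl(f(h)); t=(onpl(f(t1),-.003)+onpl(f(t2),-.003))/2; v=H-t
    print("head",np.round(H,4),"len",np.linalg.norm(v),"yaw in plane rel board deg",np.degrees(np.arctan2(-v@Rot(yaw,np.pi/6)[:,1],v@Rot(yaw,np.pi/6)[:,0])),"tail sep",np.linalg.norm(onpl(f(t1))-onpl(f(t2))))
print("cam",ray(T,(0,0))[0])
for nm,z,cs in [("tray",.022,[(141,217),(209,216),(207,302),(137,302)]),("bin",.042,[(423,207),(493,213),(491,299),(418,293)])]:
    P=np.array([onz(T,p,z) for p in cs]);print(nm,P.mean(0),np.round(P[:,:2],3).tolist(),"yaw",[np.degrees(np.arctan2(*(P[a]-P[b])[[1,0]])) for a,b in((0,3),(1,2))])
Rt=Rot(yaw,np.pi/6); H=onpl(f((582,214)))
go(H+.12*n,Rt)
E
```

```text
head [0.6241 0.0895 0.1181] len 0.12412405649505356 yaw in plane rel board deg 0.7431272770184933 tail sep 0.02630492850631488
head [ 0.6379 -0.024   0.1185] len 0.12216443169677885 yaw in plane rel board deg -5.872864084484186 tail sep 0.052186621431935115
head [ 0.6517 -0.1343  0.1191] len 0.12617117141846826 yaw in plane rel board deg -1.7351747688273034 tail sep 0.03251084393544525
cam [ 0.38975113 -0.01183119  1.15743644]
tray [0.40450162 0.37888216 0.022     ] [[0.519, 0.475], [0.521, 0.286], [0.288, 0.283], [0.29, 0.471]] yaw [np.float64(0.8893169076515282), np.float64(0.7193866926249737)]
bin [ 0.41535431 -0.3883053   0.042     ] [[0.539, -0.304], [0.521, -0.496], [0.292, -0.473], [0.309, -0.28]] yaw [np.float64(-6.05681389713976), np.float64(-5.660622463117761)]
turn [-0.3   3.74  1.1 ] shift [ 13.57 -13.63   8.13] shift-before-turn [ 17.75 -10.99   0.26]
```

The tail separations are 26, 52 and 32 mm, so left and right are shut and the middle pair is open. Moving to the pre-grasp pose over the right pair.

>>> {"fn": "play_rows", "kwargs": {
  "motion": [60, 0, 0, 0, -0.075, 0.935, 0.275, 60, 0, 0, 0, -0.075, 0.935, 0.275, 60, 0, 0, 0, -0.075, 0.935, 0.275, 60, 0, 0, 0, -0.075, 0.935, 0.275, 60, 0.97, -0.97, 0.58, 0, 0, 0, 60, 0.97, -0.97, 0.58, 0, 0, 0, 60, 0.97, -0.97, 0.58, 0, 0, 0, 60, 0.97, -0.97, 0.58, 0, 0, 0, 60, 0.97, -0.97, 0.58, 0, 0, 0, 60, 0.97, -0.97, 0.58, 0, 0, 0, 60, 0.97, -0.97, 0.58, 0, 0, 0, 60, 0.97, -0.97, 0.58, 0, 0, 0],
  "force": 60
}}

```text
t: 1.3
tcp_pos: [0.4115, -0.3382, 0.2267]
eef_rot: [-0.014, 0.964, 0.055, 0.258]
ft_force: [-0.1, -0.1, -0.1]
finger_gap: 0.0601
gripper_force: 0.0
```

>>> {"fn": "play_rows", "kwargs": {
  "motion": [60, 0.97, -0.97, 0.58, 0, 0, 0, 60, 0.97, -0.97, 0.58, 0, 0, 0, 60, 0.97, -0.97, 0.58, 0, 0, 0, 60, 0.97, -0.97, 0.58, 0, 0, 0, 60, 0.97, -0.97, 0.58, 0, 0, 0, 60, 0.97, -0.97, 0.58, 0, 0, 0, 60, 0, 0, 0, 0, 0, 0]
}}

```text
t: 2.0
tcp_pos: [0.5956, -0.1366, 0.224]
eef_rot: [-0.016, 0.964, 0.059, 0.259]
ft_force: [-0.1, -0.0, 0.4]
finger_gap: 0.0599
gripper_force: 0.0
```

```bash
python3 - <<'E'
from h import *
from plant import viewer
n=-Rot(.115,np.pi/6)[:,2]; H=np.array([.6517,-.1343,.1191]); go(H-.017*n,Rot(.115,np.pi/6))
cv2.imwrite("pics/s2.png",viewer.camera("side")["image"][:,:,::-1])
E
```

```text
turn [-0.03 -0.01  0.04] shift [-0.13  0.14  4.53] shift-before-turn [-0.14  0.16  4.53]
```

View pics/s2.png

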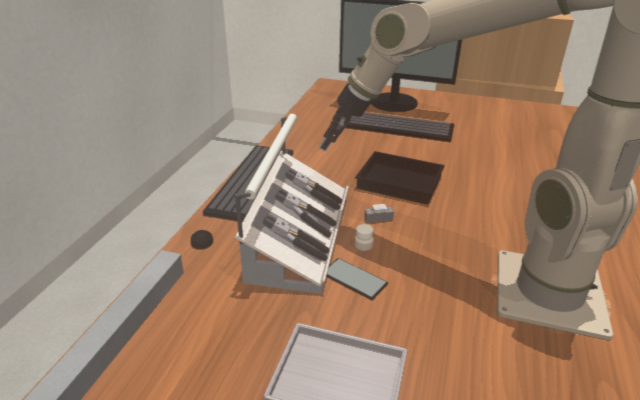

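The gripper tips at about (328,145) are in front of and below the lamp, clear of the board. Descending square to the slope and gripping the head.

>>> {"fn": "play_rows", "kwargs": {
  "motion": [60, -0.13, 0.14, 0.8, 0, 0, 0, 60, 0, 0, 0.9, 0, 0, 0, 60, 0, 0, 0.9, 0, 0, 0, 60, 0, 0, 0.8, 0, 0, 0, 60, 0, 0, 0.6, 0, 0, 0, 60, 0, 0, 0.4, 0, 0, 0, 60, 0, 0, 0.1, 0, 0, 0, 60, 0, 0, 0, 0, 0, 0]
}}

```text
t: 2.85
tcp_pos: [0.6567, -0.1404, 0.1047]
eef_rot: [-0.014, 0.964, 0.055, 0.258]
ft_force: [-0.1, -0.4, -0.5]
finger_gap: 0.0604
gripper_force: 0.0
```

>>> {"fn": "play_rows", "kwargs": {
  "motion": [20, 0, 0, 0, 0, 0, 0, 20, 0, 0, 0, 0, 0, 0, 20, 0, 0, 0, 0, 0, 0, 20, 0, 0, 0, 0, 0, 0, 20, 0, 0, 0, 0, 0, 0, 20, 0, 0, 0, 0, 0, 0],
  "force": 60
}}

```text
t: 3.45
tcp_pos: [0.6572, -0.1399, 0.1063]
eef_rot: [-0.014, 0.964, 0.056, 0.259]
ft_force: [-7.9, 2.1, 9.6]
finger_gap: 0.0304
gripper_force: 57.9
```

>>> {"fn": "play_rows", "kwargs": {
  "motion": [20, 0, 0, -0.3, 0, 0, 0, 20, 0, 0, -0.6, 0, 0, 0, 20, 0, 0, -0.8, 0, 0, 0, 20, 0, 0, -0.9, 0, 0, 0, 20, 0, 0, -0.9, 0, 0, 0, 20, 0, 0, -0.9, 0, 0, 0, 20, 0, 0, -0.6, 0, 0, 0, 20, 0, 0, 0, 0, 0, 0]
}}

```text
t: 4.25
tcp_pos: [0.5819, -0.1497, 0.2369]
eef_rot: [-0.013, 0.964, 0.055, 0.259]
ft_force: [-0.2, -0.6, -5.1]
finger_gap: 0.0306
gripper_force: 61.2
```

```bash
python3 - <<'E'
from h import *
from plant import viewer,read_state
s=read_state();print(s["tcp_pos"],s["ft_force"],s["ft_torque"])
go([.45,0.05,.30],Rot(.014,0))
a=viewer.camera("side")["image"][60:300,200:440,::-1];b=viewer.camera("top")["image"][60:300,200:440,::-1]
cv2.imwrite("pics/s3.png",cv2.resize(np.hstack([a,b]),None,fx=1.6,fy=1.6))
for z in range(3): print(read_state()["tcp_pos"])
E
```

```text
[ 0.58192778 -0.14968466  0.23687229] [-0.2183194  -0.56675149 -5.07249225] [-0.14858878  0.89845118 -0.0206519 ]
turn [-0.16 -3.76  0.7 ] shift [-4.3  -6.72 -2.1 ] shift-before-turn [-2.06 -7.1  -3.66]
[ 0.58187805 -0.1489292   0.2342284 ]
[ 0.58187805 -0.1489292   0.2342284 ]
[ 0.58187805 -0.1489292   0.2342284 ]
```

View pics/s3.png

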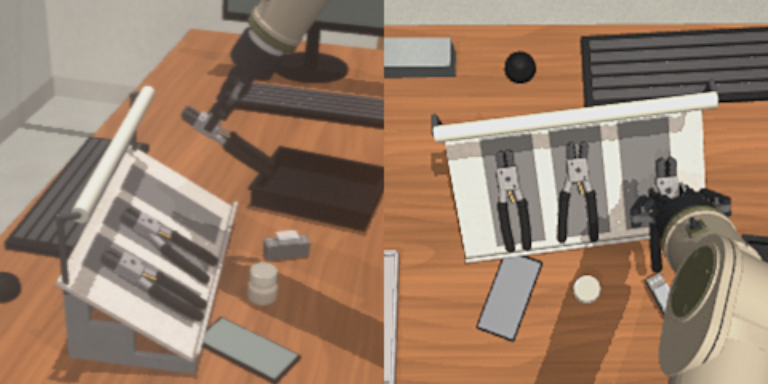

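The right pair is held at (200,120) in the side half, aligned with the slope. Levelling it and carrying it towards the tray.

>>> {"fn": "play_rows", "kwargs": {
  "motion": [20, 0, 0, 0, -0.04, -0.94, 0.175, 20, 0, 0, 0, -0.04, -0.94, 0.175, 20, 0, 0, 0, -0.04, -0.94, 0.175, 20, 0, 0, 0, -0.04, -0.94, 0.175, 20, -0.7, -0.5, -0.5, 0, 0, 0, 20, -0.7, -0.9, -0.5, 0, 0, 0, 20, -0.7, -1, -0.5, 0, 0, 0, 20, -0.7, -1, -0.5, 0, 0, 0, 20, -0.7, -1, -0.1, 0, 0, 0, 20, -0.7, -1, 0, 0, 0, 0, 20, 0, -1, 0, 0, 0, 0, 20, 0, -1, 0, 0, 0, 0]
}}

```text
t: 5.55
tcp_pos: [0.4528, 0.0724, 0.2977]
eef_rot: [-0.001, 1.0, 0.008, -0.001]
ft_force: [1.7, -0.0, -2.8]
finger_gap: 0.03
gripper_force: 61.0
```

>>> {"fn": "play_rows", "kwargs": {
  "motion": [20, 0, -1, 0, 0, 0, 0, 20, 0, -1, 0, 0, 0, 0, 20, 0, -1, 0, 0, 0, 0, 20, 0, -1, 0, 0, 0, 0, 20, 0, -1, 0, 0, 0, 0, 20, 0, -1, 0, 0, 0, 0, 20, 0, -1, 0, 0, 0, 0, 20, 0, -1, 0, 0, 0, 0, 20, 0, -1, 0, 0, 0, 0, 20, 0, -1, 0, 0, 0, 0, 20, 0, -0.6, 0, 0, 0, 0, 20, 0, 0, 0, 0, 0, 0]
}}

```text
t: 6.75
tcp_pos: [0.4466, 0.3925, 0.2977]
eef_rot: [-0.002, 1.0, 0.01, -0.003]
ft_force: [-0.4, 0.7, -3.7]
finger_gap: 0.0302
gripper_force: 61.1
```

```bash
python3 - <<'E'
from h import *
from plant import viewer,read_state
print(read_state()["tcp_pos"],read_state()["eef_rot"])
go([.449,.417,.06],Rot(.014,0))
b=viewer.camera("top");import pickle;pickle.dump(b,open("c1.pkl","wb"))
cv2.imwrite("pics/t4.png",cv2.resize(np.hstack([b["image"][180:320,90:250,::-1],viewer.camera("side")["image"][180:320,250:410,::-1]]),None,fx=2.5,fy=2.5))
E
```

```text
[0.44659339 0.39246959 0.29765054] [-0.00199552  0.99994342  0.0101281  -0.00256743]
turn [-0.03  0.04  0.04] shift [ 0.09 -0.82  7.92] shift-before-turn [ 0.14 -0.78  7.92]
```

View pics/t4.png

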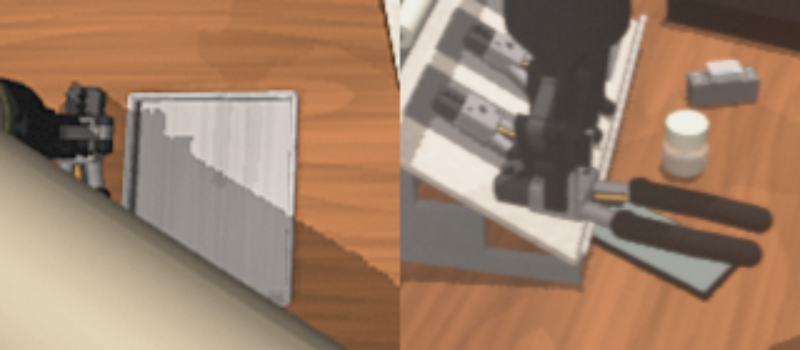

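The pliers are level in the hand. Shifting left and lowering.

>>> {"fn": "play_rows", "kwargs": {
  "motion": [20, 0.1, -0.8, 0.6, 0, 0, 0, 20, 0, 0, 1, 0, 0, 0, 20, 0, 0, 1, 0, 0, 0, 20, 0, 0, 1, 0, 0, 0, 20, 0, 0, 1, 0, 0, 0, 20, 0, 0, 1, 0, 0, 0, 20, 0, 0, 1, 0, 0, 0, 20, 0, 0, 0.9, 0, 0, 0, 20, 0, 0, 0.6, 0, 0, 0, 20, 0, 0, 0.4, 0, 0, 0, 20, 0, 0, 0.3, 0, 0, 0, 20, 0, 0, 0, 0, 0, 0]
}}

```text
t: 8.05
tcp_pos: [0.4503, 0.4133, 0.0346]
eef_rot: [-0.001, 1.0, 0.007, -0.002]
ft_force: [-1.0, 0.3, -3.7]
finger_gap: 0.0303
gripper_force: 61.0
```

```bash
python3 - <<'E'
from h import *
from plant import viewer
go([.449,.417,.007],Rot(.014,0))
cv2.imwrite("pics/s5.png",cv2.resize(np.hstack([viewer.camera(n)["image"][s][:,:,::-1] for n,s in(("top",np.s_[180:320,90:250]),("side",np.s_[260:400,230:390]))]),None,fx=2.5,fy=2.5))
E
```

```text
turn [-0.01  0.02  0.01] shift [-0.04 -0.12  0.92] shift-before-turn [-0.04 -0.12  0.92]
```

View pics/s5.png

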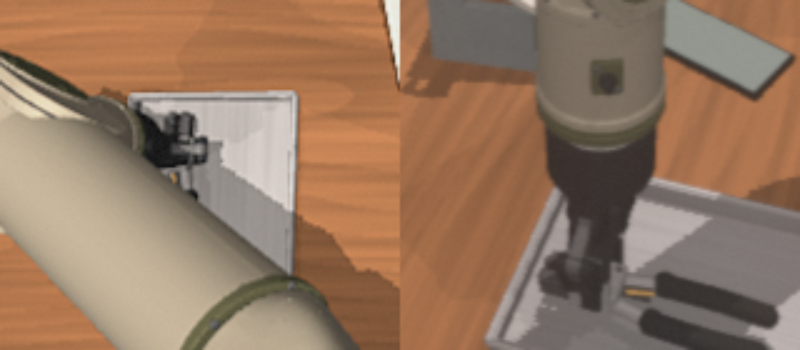

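The pliers are inside the tray walls and just above the floor. Lowering gently.

>>> {"fn": "play_rows", "kwargs": {
  "motion": [20, 0, 0, 0.3, 0, 0, 0, 20, 0, 0, 0.2, 0, 0, 0, 20, 0, 0, 0.15, 0, 0, 0, 20, 0, 0, 0, 0, 0, 0]
}}

```text
t: 8.55
tcp_pos: [0.4499, 0.4137, 0.0151]
eef_rot: [-0.001, 1.0, 0.008, -0.002]
ft_force: [0.6, -0.8, -4.9]
finger_gap: 0.0303
gripper_force: 61.1
```

>>> {"fn": "play_rows", "kwargs": {
  "motion": [20, 0, 0, 0.1, 0, 0, 0, 20, 0, 0, 0, 0, 0, 0]
}}

```text
t: 8.75
tcp_pos: [0.4505, 0.4143, 0.0131]
eef_rot: [-0.002, 1.0, 0.008, -0.001]
ft_force: [-0.7, 0.6, -2.0]
finger_gap: 0.0301
gripper_force: 61.2
```

>>> {"fn": "play_rows", "kwargs": {
  "motion": [20, 0, 0, 0.07, 0, 0, 0, 20, 0, 0, 0, 0, 0, 0]
}}

```text
t: 8.95
tcp_pos: [0.4506, 0.4145, 0.0128]
eef_rot: [-0.001, 1.0, 0.008, -0.001]
ft_force: [-5.4, -5.0, 14.1]
finger_gap: 0.0304
gripper_force: 63.2
```

```bash
python3 - <<'E'
from plant import read_state
s=read_state();print({k:s[k] for k in("tcp_pos","eef_rot","ft_force","ft_torque")})
E
```

```text
{'tcp_pos': array([0.45056281, 0.41446667, 0.01279477]), 'eef_rot': array([-1.35536094e-03,  9.99969118e-01,  7.71734806e-03, -6.07590889e-04]), 'ft_force': array([-5.41248106, -5.00448506, 14.13884585]), 'ft_torque': array([-1.3889193 ,  1.18768425,  0.03597093])}
```

>>> {"fn": "play_rows", "kwargs": {
  "motion": [20, 0, 0, -0.1, 0, 0, 0, 20, 0, 0, 0, 0, 0, 0]
}}

```text
t: 9.15
tcp_pos: [0.4505, 0.4143, 0.0143]
eef_rot: [-0.002, 1.0, 0.008, -0.001]
ft_force: [0.8, -0.0, -4.8]
finger_gap: 0.0298
gripper_force: 61.1
```

```bash
python3 - <<'E'
from plant import read_state
s=read_state();print({k:s[k] for k in("tcp_pos","eef_rot","ft_force","ft_torque")})
E
```

```text
{'tcp_pos': array([0.45051901, 0.41434164, 0.01432409]), 'eef_rot': array([-1.65405746e-03,  9.99968395e-01,  7.73718622e-03, -7.81008851e-04]), 'ft_force': array([ 0.78889997, -0.00579333, -4.82051887]), 'ft_torque': array([-0.04141217, -0.08076094, -0.01414662])}
```

Contact is at the head, not the tail, so the pliers sit flat. Touching down and releasing.

>>> {"fn": "play_rows", "kwargs": {
  "motion": [20, 0, 0, 0.07, 0, 0, 0, 28, 0, 0, 0, 0, 0, 0, 36, 0, 0, 0, 0, 0, 0, 44, 0, 0, 0, 0, 0, 0, 46, 0, 0, 0, 0, 0, 0, 46, 0, 0, -0.3, 0, 0, 0, 46, 0, 0, -0.8, 0, 0, 0, 46, 0, 0, -1, 0, 0, 0, 46, 0, 0, -1, 0, 0, 0, 46, 0, 0, -1, 0, 0, 0, 46, 0, 0, -1, 0, 0, 0, 46, 0, 0, -1, 0, 0, 0]
}}

```text
t: 10.35
tcp_pos: [0.4506, 0.4136, 0.1968]
eef_rot: [-0.002, 1.0, 0.008, -0.001]
ft_force: [0.7, 0.0, 0.2]
finger_gap: 0.0462
gripper_force: 0.0
```

```bash
python3 - <<'E'
from h import *
n=-Rot(.115,np.pi/6)[:,2]
print("left pre");go(np.array([.6241,.0895,.1181])+.12*n,Rot(.115,np.pi/6))
E
```

```text
left pre
turn [ 0.16  3.76 -0.7 ] shift [ 2.59 11.4   0.52] shift-before-turn [ 3.62 11.09 -0.88]
```

>>> {"fn": "play_rows", "kwargs": {
  "motion": [60, 0, 0, -1, 0, 0, 0, 60, 0, 0, 0, 0.04, 0.94, -0.175, 60, 0, 0, 0, 0.04, 0.94, -0.175, 60, 0, 0, 0, 0.04, 0.94, -0.175, 60, 0, 0, 0, 0.04, 0.94, -0.175, 60, 0.18, 0.95, 0.12, 0, 0, 0, 60, 0.18, 0.95, 0.12, 0, 0, 0, 60, 0.18, 0.95, 0.12, 0, 0, 0, 60, 0.18, 0.95, 0.12, 0, 0, 0, 60, 0.18, 0.95, 0.12, 0, 0, 0, 60, 0.18, 0.95, 0.12, 0, 0, 0, 60, 0.18, 0.95, 0.12, 0, 0, 0]
}}

```text
t: 11.55
tcp_pos: [0.5106, 0.2163, 0.2093]
eef_rot: [0.003, 0.987, 0.04, 0.159]
ft_force: [0.4, -0.1, 0.2]
finger_gap: 0.0602
gripper_force: 0.0
```

>>> {"fn": "play_rows", "kwargs": {
  "motion": [60, 0.18, 0.95, 0.12, 0, 0, 0, 60, 0.18, 0.95, 0.12, 0, 0, 0, 60, 0.18, 0.95, 0.12, 0, 0, 0, 60, 0.18, 0.95, 0.12, 0, 0, 0, 60, 0.18, 0.95, 0.12, 0, 0, 0, 60, 0, 0, 0, 0, 0, 0, 60, 0, 0, 0, 0, 0, 0]
}}

```text
t: 12.25
tcp_pos: [0.5527, 0.0773, 0.2032]
eef_rot: [0.003, 0.987, 0.039, 0.158]
ft_force: [-0.5, -0.5, 0.1]
finger_gap: 0.0599
gripper_force: 0.0
```

```bash
python3 - <<'E'
from h import *
from plant import viewer
n=-Rot(.115,np.pi/6)[:,2]
go(np.array([.6241,.0895,.1181])-.0145*n,Rot(.115,np.pi/6))
# did left/middle pliers stay put? + tray check
import pickle
c=viewer.camera("top");c0=pickle.load(open("c0.pkl","rb"))["top"]
dif=np.abs(c["image"].astype(int)-c0["image"]).max(2)
print("tray region diff", np.round(np.argwhere(dif[215:303,137:209]>60).min(0)+[215,137]),np.argwhere(dif[215:303,137:209]>60).max(0)+[215,137])
cv2.imwrite("pics/t6.png",cv2.resize(c["image"][110:310,130:420,::-1],None,fx=2.7,fy=2.7,interpolation=2))
E
```

```text
turn [ 0.24  1.48 -0.2 ] shift [ 0.67 -0.13  4.15] shift-before-turn [ 1.5  -0.3   3.92]
tray region diff [225 151] [290 171]
```

View pics/t6.png

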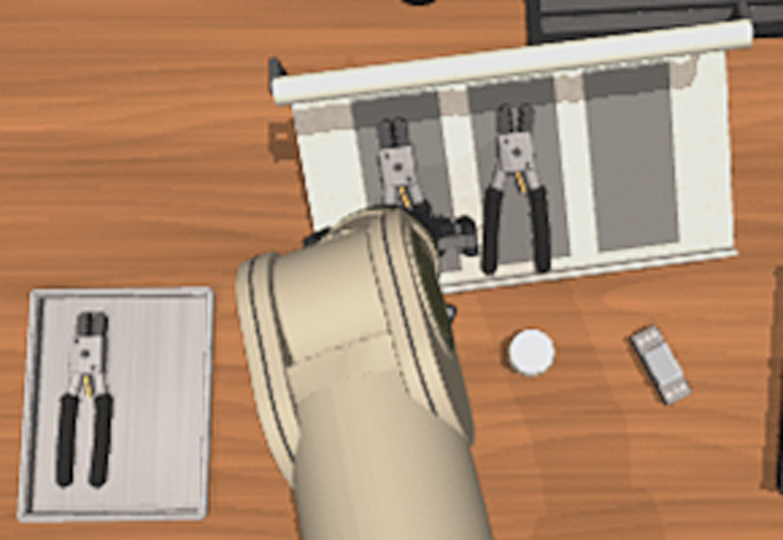

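The first pair lies flat in the tray, with its head near (90,350) in the crop. The other two are unmoved. Part of the last turn was not reached, so I'll finish it slowly.

>>> {"fn": "play_rows", "kwargs": {
  "motion": [60, 0, 0, 0, 0.08, 0.49, -0.07, 60, 0, 0, 0, 0.08, 0.49, -0.07, 60, 0, 0, 0, 0.08, 0.49, -0.07, 60, 0.67, -0.13, 0, 0, 0, 0, 60, 0, 0, 0, 0, 0, 0]
}}

```text
t: 12.8
tcp_pos: [0.5703, 0.0855, 0.2142]
eef_rot: [-0.015, 0.964, 0.058, 0.259]
ft_force: [0.7, 0.1, 1.6]
finger_gap: 0.0599
gripper_force: 0.0
```

```bash
python3 - <<'E'
from h import *
n=-Rot(.115,np.pi/6)[:,2]
go(np.array([.6241,.0895,.1181])-.0145*n,Rot(.115,np.pi/6))
E
```

```text
turn [-0.01 -0.01  0.03] shift [-0.05  0.07  4.16] shift-before-turn [-0.05  0.08  4.16]
```

>>> {"fn": "play_rows", "kwargs": {
  "motion": [60, 0, 0.05, 0.8, 0, 0, 0, 60, 0, 0, 0.9, 0, 0, 0, 60, 0, 0, 0.9, 0, 0, 0, 60, 0, 0, 0.8, 0, 0, 0, 60, 0, 0, 0.5, 0, 0, 0, 60, 0, 0, 0.25, 0, 0, 0, 60, 0, 0, 0, 0, 0, 0]
}}

```text
t: 13.5
tcp_pos: [0.631, 0.0897, 0.104]
eef_rot: [-0.015, 0.965, 0.057, 0.257]
ft_force: [0.0, -0.2, -0.2]
finger_gap: 0.0598
gripper_force: 0.0
```

>>> {"fn": "play_rows", "kwargs": {
  "motion": [20, 0, 0, 0, 0, 0, 0, 20, 0, 0, 0, 0, 0, 0, 20, 0, 0, 0, 0, 0, 0, 20, 0, 0, 0, 0, 0, 0, 20, 0, 0, 0, 0, 0, 0, 20, 0, 0, 0, 0, 0, 0],
  "force": 60
}}

```text
t: 14.1
tcp_pos: [0.6314, 0.0894, 0.1062]
eef_rot: [-0.015, 0.964, 0.057, 0.258]
ft_force: [-6.1, -0.2, 4.9]
finger_gap: 0.0307
gripper_force: 59.5
```

>>> {"fn": "play_rows", "kwargs": {
  "motion": [20, 0, 0, -0.3, 0, 0, 0, 20, 0, 0, -0.6, 0, 0, 0, 20, 0, 0, -0.8, 0, 0, 0, 20, 0, 0, -0.9, 0, 0, 0, 20, 0, 0, -0.9, 0, 0, 0, 20, 0, 0, -0.9, 0, 0, 0, 20, 0, 0, -0.6, 0, 0, 0, 20, 0, 0, 0, 0, 0, 0]
}}

```text
t: 14.9
tcp_pos: [0.5567, 0.0804, 0.2377]
eef_rot: [-0.015, 0.964, 0.057, 0.259]
ft_force: [0.3, 0.1, -3.4]
finger_gap: 0.0304
gripper_force: 60.6
```

```bash
python3 - <<'E'
from h import *
go([.451,.338,.30],Rot(.014,0))
E
```

```text
turn [-0.19 -3.76  0.72] shift [-3.4  -8.64 -2.08] shift-before-turn [-1.12 -8.94 -3.05]
```

>>> {"fn": "play_rows", "kwargs": {
  "motion": [20, 0, 0, 0, -0.04, -0.75, 0.144, 20, 0, 0, 0, -0.04, -0.75, 0.144, 20, 0, 0, 0, -0.04, -0.75, 0.144, 20, 0, 0, 0, -0.04, -0.75, 0.144, 20, 0, 0, 0, -0.04, -0.75, 0.144, 20, -0.7, -0.4, -0.5, 0, 0, 0, 20, -0.7, -0.8, -0.5, 0, 0, 0, 20, -0.7, -0.9, -0.5, 0, 0, 0, 20, -0.7, -0.9, -0.5, 0, 0, 0, 20, -0.6, -0.9, 0, 0, 0, 0, 20, 0, -0.9, 0, 0, 0, 0, 20, 0, -0.9, 0, 0, 0, 0]
}}

```text
t: 16.1
tcp_pos: [0.4521, 0.2511, 0.294]
eef_rot: [0.001, 1.0, 0.007, -0.001]
ft_force: [0.2, 0.7, -3.3]
finger_gap: 0.0307
gripper_force: 60.5
```

>>> {"fn": "play_rows", "kwargs": {
  "motion": [20, 0, -0.9, 0, 0, 0, 0, 20, 0, -0.9, 0, 0, 0, 0, 20, 0, -0.8, 0, 0, 0, 0, 20, 0, -0.5, 0, 0, 0, 0, 20, 0, 0, 0, 0, 0, 0, 20, 0, 0, 0, 0, 0, 0]
}}

```text
t: 16.7
tcp_pos: [0.4516, 0.3424, 0.2938]
eef_rot: [0.002, 1.0, 0.007, -0.001]
ft_force: [0.5, 0.3, -4.0]
finger_gap: 0.0307
gripper_force: 60.4
```

```bash
python3 - <<'E'
from h import *
go([.451,.342,.035],Rot(.014,0))
E
```

```text
turn [ 0.02  0.02 -0.  ] shift [-0.02  0.01  8.63] shift-before-turn [-0.   -0.02  8.63]
```

>>> {"fn": "play_rows", "kwargs": {
  "motion": [20, 0, 0, 0.6, 0, 0, 0, 20, 0, 0, 1, 0, 0, 0, 20, 0, 0, 1, 0, 0, 0, 20, 0, 0, 1, 0, 0, 0, 20, 0, 0, 1, 0, 0, 0, 20, 0, 0, 1, 0, 0, 0, 20, 0, 0, 1, 0, 0, 0, 20, 0, 0, 0.9, 0, 0, 0, 20, 0, 0, 0.6, 0, 0, 0, 20, 0, 0, 0.3, 0, 0, 0, 20, 0, 0, 0.2, 0, 0, 0, 20, 0, 0, 0, 0, 0, 0]
}}

```text
t: 17.9
tcp_pos: [0.4512, 0.3421, 0.0365]
eef_rot: [0.001, 1.0, 0.007, -0.001]
ft_force: [0.5, -0.5, -2.4]
finger_gap: 0.0304
gripper_force: 60.4
```

>>> {"fn": "play_rows", "kwargs": {
  "motion": [20, 0, 0, 0.3, 0, 0, 0, 20, 0, 0, 0.2, 0, 0, 0, 20, 0, 0, 0.1, 0, 0, 0, 20, 0, 0, 0, 0, 0, 0]
}}

```text
t: 18.3
tcp_pos: [0.4506, 0.3423, 0.018]
eef_rot: [0.001, 1.0, 0.007, -0.001]
ft_force: [-0.6, 0.3, -2.9]
finger_gap: 0.0303
gripper_force: 60.5
```

>>> {"fn": "play_rows", "kwargs": {
  "motion": [20, 0, 0, 0.08, 0, 0, 0, 20, 0, 0, 0, 0, 0, 0]
}}

```text
t: 18.5
tcp_pos: [0.4509, 0.3425, 0.0159]
eef_rot: [0.001, 1.0, 0.007, -0.001]
ft_force: [0.8, 0.1, -4.6]
finger_gap: 0.0304
gripper_force: 60.5
```

>>> {"fn": "play_rows", "kwargs": {
  "motion": [20, 0, 0, 0.07, 0, 0, 0, 20, 0, 0, 0, 0, 0, 0]
}}

```text
t: 18.7
tcp_pos: [0.4508, 0.3424, 0.0138]
eef_rot: [0.001, 1.0, 0.007, -0.001]
ft_force: [0.1, -0.6, -3.3]
finger_gap: 0.0304
gripper_force: 60.5
```

>>> {"fn": "play_rows", "kwargs": {
  "motion": [20, 0, 0, 0.06, 0, 0, 0, 20, 0, 0, 0, 0, 0, 0]
}}

```text
t: 18.9
tcp_pos: [0.4508, 0.3424, 0.0119]
eef_rot: [0.001, 1.0, 0.007, -0.001]
ft_force: [0.3, -1.0, -4.0]
finger_gap: 0.0305
gripper_force: 60.5
```

>>> {"fn": "play_rows", "kwargs": {
  "motion": [20, 0, 0, 0.06, 0, 0, 0, 20, 0, 0, 0, 0, 0, 0]
}}

```text
t: 19.1
tcp_pos: [0.451, 0.3425, 0.0114]
eef_rot: [0.001, 1.0, 0.007, -0.001]
ft_force: [-3.9, -4.3, 9.9]
finger_gap: 0.0305
gripper_force: 62.0
```

>>> {"fn": "play_rows", "kwargs": {
  "motion": [20, 0, 0, 0.05, 0, 0, 0, 20, 0, 0, 0, 0, 0, 0]
}}

```text
t: 19.3
tcp_pos: [0.451, 0.3425, 0.0113]
eef_rot: [0.001, 1.0, 0.007, -0.001]
ft_force: [-10.6, -8.7, 26.6]
finger_gap: 0.0303
gripper_force: 64.0
```

>>> {"fn": "play_rows", "kwargs": {
  "motion": [20, 0, 0, -0.06, 0, 0, 0, 28, 0, 0, 0, 0, 0, 0, 36, 0, 0, 0, 0, 0, 0, 44, 0, 0, 0, 0, 0, 0, 46, 0, 0, 0, 0, 0, 0, 46, 0, 0, -0.3, 0, 0, 0, 46, 0, 0, -0.8, 0, 0, 0, 46, 0, 0, -1, 0, 0, 0, 46, 0, 0, -1, 0, 0, 0, 46, 0, 0, -1, 0, 0, 0, 46, 0, 0, -1, 0, 0, 0, 46, 0, 0, -1, 0, 0, 0]
}}

```text
t: 20.5
tcp_pos: [0.4511, 0.3428, 0.1957]
eef_rot: [0.001, 1.0, 0.007, -0.001]
ft_force: [0.1, 0.1, 0.3]
finger_gap: 0.046
gripper_force: 0.0
```

>>> {"fn": "play_rows", "kwargs": {
  "motion": [60, 0, 0, -1, 0, 0, 0, 60, 0, 0, -0.3, 0.03, 0.63, -0.12, 60, 0, 0, 0, 0.03, 0.63, -0.12, 60, 0, 0, 0, 0.03, 0.63, -0.12, 60, 0, 0, 0, 0.03, 0.63, -0.12, 60, 0, 0, 0, 0.03, 0.63, -0.12, 60, 0, 0, 0, 0.03, 0.63, -0.12, 60, 0, 0, 0, 0, 0, 0]
}}

```text
t: 21.3
tcp_pos: [0.4514, 0.3415, 0.2348]
eef_rot: [-0.013, 0.973, 0.05, 0.226]
ft_force: [-0.1, 0.1, 0.0]
finger_gap: 0.0599
gripper_force: 0.0
```

```bash
python3 - <<'E'
from h import *
n=-Rot(.115,np.pi/6)[:,2]
go(np.array([.6379,-.024,.1185])+.12*n,Rot(.115,np.pi/6))
E
```

```text
turn [ 0.02  0.48 -0.08] shift [ 2.2  12.82  1.75] shift-before-turn [ 2.46 12.78  1.63]
```

>>> {"fn": "play_rows", "kwargs": {
  "motion": [60, 0, 0, 0, 0.02, 0.48, -0.08, 60, 0.15, 0.92, 0.12, 0, 0, 0, 60, 0.16, 0.92, 0.12, 0, 0, 0, 60, 0.16, 0.92, 0.12, 0, 0, 0, 60, 0.16, 0.92, 0.13, 0, 0, 0, 60, 0.16, 0.92, 0.13, 0, 0, 0, 60, 0.16, 0.92, 0.13, 0, 0, 0, 60, 0.16, 0.92, 0.13, 0, 0, 0, 60, 0.16, 0.92, 0.13, 0, 0, 0, 60, 0.16, 0.92, 0.13, 0, 0, 0, 60, 0.16, 0.92, 0.13, 0, 0, 0, 60, 0.16, 0.92, 0.13, 0, 0, 0]
}}

```text
t: 22.5
tcp_pos: [0.5506, 0.0437, 0.221]
eef_rot: [-0.015, 0.971, 0.049, 0.234]
ft_force: [-0.1, -0.3, 0.1]
finger_gap: 0.0605
gripper_force: 0.0
```

>>> {"fn": "play_rows", "kwargs": {
  "motion": [60, 0.16, 0.92, 0.13, 0, 0, 0, 60, 0.16, 0.92, 0.13, 0, 0, 0, 60, 0.14, 0.86, 0.12, 0, 0, 0, 60, 0, 0, 0, 0, 0, 0, 60, 0, 0, 0, 0, 0, 0]
}}

```text
t: 23.0
tcp_pos: [0.5759, -0.0338, 0.2164]
eef_rot: [-0.014, 0.971, 0.049, 0.234]
ft_force: [0.7, 0.3, 0.6]
finger_gap: 0.06
gripper_force: 0.0
```

```bash
python3 - <<'E'
from h import *
n=-Rot(.115,np.pi/6)[:,2]
go(np.array([.6379,-.024,.1185])-.0145*n,Rot(.115,np.pi/6))
E
```

```text
turn [ 0.01  0.37 -0.09] shift [ 0.18 -0.09  4.35] shift-before-turn [ 0.4  -0.1   4.34]
```

>>> {"fn": "play_rows", "kwargs": {
  "motion": [60, 0, 0, 0, 0, 0.2, -0.05, 60, 0, 0, 0, 0, 0.17, -0.04, 60, 0.18, -0.09, 0, 0, 0, 0, 60, 0, 0, 0, 0, 0, 0]
}}

```text
t: 23.4
tcp_pos: [0.5807, -0.0283, 0.2199]
eef_rot: [-0.015, 0.964, 0.057, 0.259]
ft_force: [0.4, -0.5, 0.1]
finger_gap: 0.0601
gripper_force: 0.0
```

```bash
python3 - <<'E'
from h import *
n=-Rot(.115,np.pi/6)[:,2]
go(np.array([.6379,-.024,.1185])-.0145*n,Rot(.115,np.pi/6))
E
```

```text
turn [-0.   -0.01  0.02] shift [-0.04  0.08  4.36] shift-before-turn [-0.04  0.08  4.36]
```

>>> {"fn": "play_rows", "kwargs": {
  "motion": [60, 0, 0.05, 0.8, 0, 0, 0, 60, 0, 0, 0.9, 0, 0, 0, 60, 0, 0, 0.9, 0, 0, 0, 60, 0, 0, 0.8, 0, 0, 0, 60, 0, 0, 0.6, 0, 0, 0, 60, 0, 0, 0.35, 0, 0, 0, 60, 0, 0, 0, 0, 0, 0]
}}

```text
t: 24.1
tcp_pos: [0.6451, -0.0232, 0.1048]
eef_rot: [-0.014, 0.964, 0.057, 0.258]
ft_force: [0.1, -0.1, 0.3]
finger_gap: 0.0596
gripper_force: 0.0
```

>>> {"fn": "play_rows", "kwargs": {
  "motion": [20, 0, 0, 0, 0, 0, 0, 20, 0, 0, 0, 0, 0, 0, 20, 0, 0, 0, 0, 0, 0, 20, 0, 0, 0, 0, 0, 0, 20, 0, 0, 0, 0, 0, 0, 20, 0, 0, 0, 0, 0, 0],
  "force": 60
}}

```text
t: 24.7
tcp_pos: [0.6453, -0.024, 0.1074]
eef_rot: [-0.014, 0.964, 0.056, 0.26]
ft_force: [-5.9, 0.3, 5.7]
finger_gap: 0.0305
gripper_force: 58.8
```

>>> {"fn": "play_rows", "kwargs": {
  "motion": [20, 0, 0, -0.3, 0, 0, 0, 20, 0, 0, -0.6, 0, 0, 0, 20, 0, 0, -0.8, 0, 0, 0, 20, 0, 0, -0.9, 0, 0, 0, 20, 0, 0, -0.9, 0, 0, 0, 20, 0, 0, -0.9, 0, 0, 0, 20, 0, 0, -0.6, 0, 0, 0, 20, 0, 0, 0, 0, 0, 0]
}}

```text
t: 25.5
tcp_pos: [0.5703, -0.0326, 0.2387]
eef_rot: [-0.014, 0.964, 0.056, 0.261]
ft_force: [0.5, -0.4, -3.1]
finger_gap: 0.0304
gripper_force: 59.2
```

```bash
python3 - <<'E'
from h import *
# bin yaw -5.8deg, head 44.5mm ahead of centre; open pliers y -25..+44 -> shift 9 mm to -y
y=np.radians(-5.8); u=np.array([np.cos(y),np.sin(y)]); v=np.array([-u[1],u[0]])
c=np.array([.4153,-.388])+.0445*u-.008*v; print(c)
go([*c,.30],Rot(y,0))
E
```

```text
[ 0.45876374 -0.40045605]
turn [-0.4  -3.77  1.52] shift [-2.46 12.57 -2.04] shift-before-turn [-3.39 11.75 -4.32]
```

>>> {"fn": "play_rows", "kwargs": {
  "motion": [20, 0, 0, 0, -0.067, -0.63, 0.253, 20, 0, 0, 0, -0.067, -0.63, 0.253, 20, 0, 0, 0, -0.067, -0.63, 0.253, 20, 0, 0, 0, -0.067, -0.63, 0.253, 20, 0, 0, 0, -0.067, -0.63, 0.253, 20, 0, 0, 0, -0.067, -0.63, 0.253, 20, -0.6, 0.3, -0.5, 0, 0, 0, 20, -0.6, 0.7, -0.5, 0, 0, 0, 20, -0.6, 0.9, -0.5, 0, 0, 0, 20, -0.6, 0.9, -0.5, 0, 0, 0, 20, 0, 0.9, 0, 0, 0, 0, 20, 0, 0.9, 0, 0, 0, 0]
}}

```text
t: 26.7
tcp_pos: [0.485, -0.1632, 0.2962]
eef_rot: [0.001, 0.999, -0.05, -0.002]
ft_force: [0.8, -0.2, -4.0]
finger_gap: 0.0308
gripper_force: 59.2
```

>>> {"fn": "play_rows", "kwargs": {
  "motion": [20, 0, 0.9, 0, 0, 0, 0, 20, 0, 0.9, 0, 0, 0, 0, 20, 0, 0.9, 0, 0, 0, 0, 20, 0, 0.9, 0, 0, 0, 0, 20, 0, 0.9, 0, 0, 0, 0, 20, 0, 0.9, 0, 0, 0, 0, 20, 0, 0.9, 0, 0, 0, 0, 20, 0, 0.9, 0, 0, 0, 0, 20, 0, 0.5, 0, 0, 0, 0, 20, 0, 0.2, 0, 0, 0, 0, 20, 0, 0, 0, 0, 0, 0]
}}

```text
t: 27.8
tcp_pos: [0.4616, -0.398, 0.2962]
eef_rot: [0.001, 0.999, -0.05, -0.003]
ft_force: [-0.4, 0.8, -3.2]
finger_gap: 0.0305
gripper_force: 59.1
```

```bash
python3 - <<'E'
from h import *
go([.4588,-.4005,.055],Rot(np.radians(-5.8),0))
E
```

```text
turn [0.01 0.04 0.  ] shift [-0.08  0.09  8.04] shift-before-turn [-0.04  0.08  8.04]
```

>>> {"fn": "play_rows", "kwargs": {
  "motion": [20, -0.08, 0.09, 0.6, 0, 0, 0, 20, 0, 0, 1, 0, 0, 0, 20, 0, 0, 1, 0, 0, 0, 20, 0, 0, 1, 0, 0, 0, 20, 0, 0, 1, 0, 0, 0, 20, 0, 0, 1, 0, 0, 0, 20, 0, 0, 1, 0, 0, 0, 20, 0, 0, 0.8, 0, 0, 0, 20, 0, 0, 0.6, 0, 0, 0, 20, 0, 0, 0.4, 0, 0, 0, 20, 0, 0, 0.25, 0, 0, 0, 20, 0, 0, 0, 0, 0, 0]
}}

```text
t: 29.0
tcp_pos: [0.4578, -0.3999, 0.0368]
eef_rot: [0.0, 0.999, -0.05, -0.003]
ft_force: [0.8, -0.3, -3.5]
finger_gap: 0.0306
gripper_force: 59.1
```

>>> {"fn": "play_rows", "kwargs": {
  "motion": [20, 0, 0, 0.25, 0, 0, 0, 20, 0, 0, 0.15, 0, 0, 0, 20, 0, 0, 0.1, 0, 0, 0, 20, 0, 0, 0, 0, 0, 0]
}}

```text
t: 29.4
tcp_pos: [0.4574, -0.4007, 0.022]
eef_rot: [0.001, 0.999, -0.05, -0.003]
ft_force: [0.1, 0.3, -2.8]
finger_gap: 0.0302
gripper_force: 59.1
```

>>> {"fn": "play_rows", "kwargs": {
  "motion": [20, 0, 0, 0.06, 0, 0, 0, 20, 0, 0, 0, 0, 0, 0]
}}

```text
t: 29.6
tcp_pos: [0.4576, -0.4008, 0.0205]
eef_rot: [0.001, 0.999, -0.05, -0.002]
ft_force: [0.3, -0.1, -2.8]
finger_gap: 0.0304
gripper_force: 59.1
```

>>> {"fn": "play_rows", "kwargs": {
  "motion": [20, 0, 0, 0.1, 0, 0, 0, 20, 0, 0, 0, 0, 0, 0]
}}

```text
t: 29.8
tcp_pos: [0.4574, -0.4006, 0.0171]
eef_rot: [0.001, 0.999, -0.05, -0.003]
ft_force: [-0.4, 0.2, -4.4]
finger_gap: 0.0304
gripper_force: 59.1
```

>>> {"fn": "play_rows", "kwargs": {
  "motion": [20, 0, 0, 0.07, 0, 0, 0, 20, 0, 0, 0, 0, 0, 0]
}}

```text
t: 30.0
tcp_pos: [0.4574, -0.4007, 0.0151]
eef_rot: [0.001, 0.999, -0.05, -0.003]
ft_force: [0.1, 0.1, -2.4]
finger_gap: 0.0303
gripper_force: 59.1
```

>>> {"fn": "play_rows", "kwargs": {
  "motion": [20, 0, 0, 0.06, 0, 0, 0, 20, 0, 0, 0, 0, 0, 0]
}}

```text
t: 30.2
tcp_pos: [0.4576, -0.4008, 0.0136]
eef_rot: [0.001, 0.999, -0.05, -0.002]
ft_force: [1.4, -0.3, -2.7]
finger_gap: 0.0304
gripper_force: 59.1
```

>>> {"fn": "play_rows", "kwargs": {
  "motion": [20, 0, 0, 0.06, 0, 0, 0, 20, 0, 0, 0, 0, 0, 0]
}}

```text
t: 30.4
tcp_pos: [0.4577, -0.4009, 0.0135]
eef_rot: [0.0, 0.999, -0.05, -0.002]
ft_force: [-6.4, 7.2, 16.7]
finger_gap: 0.0305
gripper_force: 61.6
```

>>> {"fn": "play_rows", "kwargs": {
  "motion": [20, 0, 0, -0.03, 0, 0, 0, 28, 0, 0, 0, 0, 0, 0, 36, 0, 0, 0, 0, 0, 0, 44, 0, 0, 0, 0, 0, 0, 48, 0, 0, 0, 0, 0, 0, 48, 0, 0, -0.3, 0, 0, 0, 48, 0, 0, -0.8, 0, 0, 0, 48, 0, 0, -1, 0, 0, 0, 48, 0, 0, -1, 0, 0, 0, 48, 0, 0, -1, 0, 0, 0, 48, 0, 0, -1, 0, 0, 0, 48, 0, 0, -1, 0, 0, 0]
}}

```text
t: 31.6
tcp_pos: [0.4583, -0.4006, 0.1977]
eef_rot: [0.001, 0.999, -0.05, -0.002]
ft_force: [0.0, -0.3, -0.2]
finger_gap: 0.0481
gripper_force: 0.0
```

>>> {"fn": "play_rows", "kwargs": {
  "motion": [48, 0, 0, -0.9, 0, 0, 0, 48, 0, 0.9, -0.5, 0, 0, 0, 48, 0, 0.9, 0, 0, 0, 0, 48, 0, 0.9, 0, 0, 0, 0, 48, 0, 0.9, 0, 0, 0, 0, 48, 0, 0.9, 0, 0, 0, 0, 48, 0, 0.9, 0, 0, 0, 0, 48, 0, 0, 0, 0, 0, 0]
}}

```text
t: 32.4
tcp_pos: [0.4398, -0.565, 0.2377]
eef_rot: [0.002, 0.999, -0.052, -0.004]
ft_force: [-0.4, -0.1, 0.2]
finger_gap: 0.0477
gripper_force: 0.0
```

```bash
python3 - <<'E'
from h import *
from plant import viewer
b=viewer.camera("top")["image"][110:320,120:510,::-1]
cv2.imwrite("pics/t9.png",cv2.resize(b,None,fx=2.05,fy=2.05,interpolation=2))
E
```

```text
(no output)
```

View pics/t9.png

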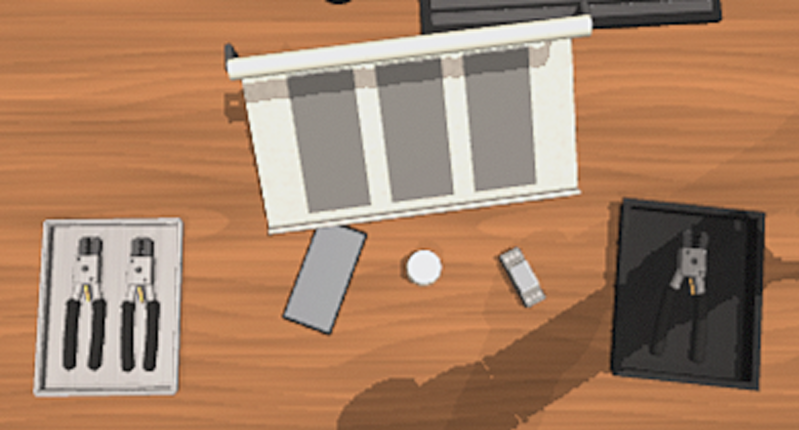

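The two shut pairs lie flat in the tray, with heads at about (88,265) and (143,268). The open pair lies inside the bin at (690,265), still open. The phone, jar and relay are where they were, and the gripper is clear.

```bash
python3 -c "
from plant import close_job
print(close_job())"
```

```text
the job is handed in; nothing more can be done
None
```

The board is clear: both ratcheted-shut pairs lie flat in the steel service tray and the open pair, still open, lies flat in the black bin; the phone, jar and relay weren't moved, and I handed the job in at about 32 s.

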